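Gauge a welded bracket in the check fixture

TASK

Check the brown welded bracket in the blue check fixture: without lifting it off the fixture's base plate, slide it, standing upright on its foot, into the slot between the two blue cheeks until it is fully home against the end stop. Then push the check pin by its black knob through the bracket's hole until its collar seats against the brass bushing, and leave it there. Leave the white bracket, the tape measure and the plug gauge beside the fixture where they are.

Things in the scene. Friction and masses are not known exactly. Their poses are not given: they have to be found in the camera images.
- fixture: Check fixture bolted to the bench; place and yaw vary. Origin: underside of its aluminium base plate, on the slot's centre line; z up, +y along the slot towards the end stop. Base plate 12 mm thick, x -100 to +100, y -240 to +190 mm. Nothing on it is higher than 82 mm. The check pin's blue boss stands on the -x cheek: x -43 to -18, y +92 to +128, z 37 to 71.
- rail (a point): Point on the dark steel side rail's inner face, at (-30, -25, 18) mm in the fixture's frame. The rail runs along y from -200 to +150, x -42 to -30, top at z 24 mm. It guides one long side of the bracket's foot: with the foot flat against it, the bracket is square and its web is centred in the slot.
- mouth (a point): Entry of the slot, on its centre line at (0, 70, 48) mm in the fixture's frame. The slot is 7.5 mm wide (x) between two blue cheeks, each 14 mm thick, y +70 to +150, z 24 to 72 mm, so the foot passes beneath them. Before it the cheeks flare to a 25 mm wide opening at y +50.
- slot_end (a point): Foot of the blue end stop's face, at (0, 150, 12) mm in the fixture's frame, on the plate's top. The stop spans x -44 to +40, y +150 to +172, top at z 78 mm. Fully home, the bracket's leading end touches it and the bracket's origin is at (0, 90, 12) in the fixture's frame, axes parallel.
- bracket: Brown bracket to be checked, 4 mm steel, 0.5 to 0.8 kg, loose on the base plate before the slot, within 0.3 rad of its direction. Origin: centre of the foot's underside; z up, +y its leading end. Foot 60 (x) by 120 (y) mm. Upright web in the plane x = 0, y -56 to +60, top at z 79. Upright end plate, the face to push on: y -60 to -56, 60 wide, top at z 79. Friction on the plate about 0.6.
- hole (a point): Centre of the 14 mm hole through the bracket's web, at (0, 20, 42) mm in the bracket's frame; the hole's axis is the bracket's x. When the bracket is home it lies on the check pin's axis.
- pin (a joint): Travel of the check pin along the fixture's +x, m: 0 drawn back (0 to 0.006 at the start, nose inside the cheek), 0.0345 fully in (collar on the brass bushing, nose out of the far cheek). 11 mm steel pin with tapered nose, axis at fixture y 110, z 54 mm. Needs about 3 N (plus 12 N per m/s) to move and stays where it is left.
- knob (a point): Centre of the outer flat face of the pin's black round knob (32 mm diameter, 14 mm thick), the face to push towards the fixture's +x; drawn back it is at (-97, 110, 54) mm in the fixture's frame, fully in at (-62.5, 110, 54).
- checked: White bracket of the same shape, already checked, standing on the bench beyond the end stop; not to be disturbed. Origin: centre of the underside of its foot.
- tape_measure: Yellow tape measure, 70 by 36 by 66 mm high, on the bench behind the loading end of the fixture; not to be disturbed. Origin: centre of its underside.
- gauge: Small double-ended plug gauge, 115 mm long, 18 mm thick, lying on the bench beside the fixture; not to be disturbed. Origin: middle of its underside.

How it is judged (in metres and radians):
On the way, in this order (a step that is already met when the one before it is completed fails the run):
1. the bracket stands upright in the slot, fully home against the end stop, with the pin not yet across the slot (y of bracket in the frame of fixture above 0.088 m and x of bracket in the frame of fixture between -0.0035 and 0.0035 m and angle between the y axis of bracket and the y axis of fixture, either way round below 0.05 rad and angle between bracket's own z axis and vertical below 0.05 rad and value of joint pin below 0.012 m), for 0.2 s.
2. the check pin is pushed through the bracket's hole, collar on the bushing (value of joint pin above 0.0325 m and y of bracket in the frame of fixture above 0.0875 m), for 0.2 s.
At the end, for the whole second after the job is handed in: The bracket stands upright and at rest on the base plate in the slot (web within 3.5 mm of the slot's centre line, square and upright to 0.05 rad), within 2.5 mm of the end stop, and the check pin is through its hole, within 2 mm of fully in (all of step 2 and x of bracket in the frame of fixture between -0.0035 and 0.0035 m and z of bracket in the frame of fixture below 0.015 m and angle between the y axis of bracket and the y axis of fixture, either way round below 0.05 rad and angle between bracket's own z axis and vertical below 0.05 rad and linear speed of bracket below 0.01 m/s); the robot touches nothing.
It fails at once if the bracket is lifted more than 20 mm off the base plate (z of bracket in the frame of fixture above 0.032 m).
It fails at once if the bracket is tipped over (leaning more than 0.4 rad) (angle between bracket's own z axis and vertical above 0.4 rad).
It fails at once if the checked bracket, tape measure or plug gauge is moved more than 20 mm (distance of any of checked, tape_measure, gauge from where it was at the start of the episode above 0.02 m).
It also fails if it takes over 61 s, if anything falls off the work surface, if the arm or the gripper's body presses on something with over 40 N, if the wrist force passes 120 N, or if a joint passes its speed limit or range.

ROBOT

A 6-joint arm with a two-finger parallel gripper is mounted at the origin on the work surface. World frame = base frame: x ahead of the robot, y to its left, z up, the work surface at z = 0. Lengths are in mm, angles in rad, forces in N, time in s.
With the tool pointing down it reaches from about 275 to 825 mm from the base axis. Payload 4.9 kg.
Tool frame: the origin (TCP) lies at the very end of the fingers, on their centre line; the grasp point (between the pads) lies 19 mm behind it; z points along the fingers, y is the line along which they close (so a half turn about z gives the same grasp; the last joint's range is limited). The gripper opens to 85 mm and grips with 20 to 120 N. Pads are 22 mm wide; open, the fingers measure 114 mm over their backs; the gripper's body (76 mm by 85 mm) begins 54 mm behind the grasp point. The pads swing forward as they close: fully open they stand 13 mm farther back than shut.
Start: joints at [-1.263, 0.326, -0.193, 1.052, 0, 1.437], TCP at [235.176, -497.203, 231.281] pointing down, gripper open.
Joint ranges: [-2.65, 2.65], [-0.97, 1.79], [-1.3, 1.35], [-1.93, 2.1], [-1.47, 1.37], [-3.14, 3.14]. Speed limits (rad/s): [2.57, 2.57, 3.14, 3.14, 3.14, 3.14].

INTERFACE

Orientations are given as [roll, pitch, yaw] about the fixed x, y, z axes, in that order (R = Rz(yaw) Ry(pitch) Rx(roll)).
In Python, from bench import bot, solve_ik, imaging gives the robot as it stands. Calls block until the motion is done:
- bot.move_ptp(position, orientation): joint-space move of the TCP to a pose.
- bot.movel(position, rot=None, max_speed=150, threshold=None): straight line of the TCP; rot=None keeps the orientation; max_speed is the mean speed in mm/s. With threshold (N) it stops when the force on the tool has changed by that much, and returns True; else False.
- bot.move_j(angles): joint-space move.
- bot.grip(opening, effort=None): opening from 0.0 (shut) to 1.0 (fully open); effort is the grip in N (None keeps the last); returns when the fingers have stopped.
- bot.dwell(seconds).
- solve_ik(position, orientation): joint angles nearest the present ones, or None.
- bot.get_state(): the state.
- imaging.capture(name): name is "scene" or "top" or "wrist"; returns the picture (400x640x3 uint8, blue, green, red); there is no depth.
- imaging.camera_model(name): a dict with "K" (3x3 intrinsics, pixels), "position" and "rotation" of the camera in the world. Camera axes: x right, y up, looking along -z (the intrinsics and any distortion apply to the point x, -y, -z); pixel columns grow to the right and rows downward; lengths in mm; the calibration is good to about 2 mm. A picture is of the moment at which its call begins: read the wrist's pose just before it. camera_model takes no time and is no camera call; for the wrist camera it gives the pose at the moment of the call.
A pose or a line that the arm cannot do raises bot.IKError and nothing moves.
- bot.sign_off(): hands the job in; it is judged then, once.
The state is a dict: "t": time; "qpos": joint angles; "joint_velocities": joint speeds; "effort": joint torques, N m; "tcp_pos": TCP position; "orientation": TCP orientation; "contact_force": force on the tool from outside, world axes, zero at the start; "wrist_torque": the same for the moment, N m; "opening": opening from 0.0 (shut) to 1.0 (fully open); "gripper_force": force on a finger pad.
Only numpy, scipy, OpenCV 4.12 (cv2) and the standard library are available. Lean on these libraries where they do the work, as an engineer would, in place of code of your own. Each camera call takes 0.05 s, during which the arm holds its last target. There are 200 camera calls.

## Working session

There is one attempt and no reset: what is moved stays moved. The work goes in short steps, each a Python script; the robot and the scene stay as the last script left them, time stands still between calls to the robot, and variables do not carry over. Pictures are saved under pics/ and viewed, at most 10 in all, crops included, and the job is handed in when it is done.

```bash
mkdir -p pics; ls; python3 - <<'E'
from bench import bot, imaging
import cv2, json
for n in ("scene","top"):
    cv2.imwrite(f"pics/{n}0.png", imaging.capture(n))
    m=imaging.camera_model(n); print(n,{k:(v.tolist() if hasattr(v,'tolist') else v) for k,v in m.items()})
print(bot.get_state())
E
```

```text
pics
scene {'K': [[505.9187345610111, 0.0, 319.3139580067017], [0.0, 505.9187345610111, 199.86972722932208], [0.0, 0.0, 1.0]], 'position': [1248.5357297396386, 468.4837616496682, 895.4314129723234], 'rotation': [0.754333834254447, 0.018480105503898114, 2.131281407993237]}
top {'K': [[436.4216196846803, 0.0, 317.37394311182084], [0.0, 436.4216196846803, 188.85502454619487], [0.0, 0.0, 1.0]], 'position': [481.2436587857411, 32.50511304153345, 1188.8846019210278], 'rotation': [0.1132390922490164, -0.005572148181463676, -1.5696275752426643]}
{'t': 0.1, 'qpos': array([-1.26320920e+00,  3.26844599e-01, -1.93468967e-01,  1.05200895e+00,
       -8.74542230e-06,  1.43657337e+00]), 'joint_velocities': array([ 0.00054935, -0.00183932,  0.00032665, -0.0003533 ,  0.00025502,
        0.00079081]), 'effort': array([ 8.12961662e-04, -4.44237685e+01,  2.63039106e+01,  7.84402684e-03,
       -9.75876378e-05, -8.07663014e-06]), 'tcp_pos': array([ 235.0062667 , -496.69506015,  230.59950712]), 'orientation': array([-3.14007902e+00, -1.95568882e-04,  4.41809938e-01]), 'contact_force': array([-0.25682601,  0.15816166, -0.27951631]), 'wrist_torque': array([ 0.03608726, -0.04309881, -0.00133032]), 'gripper_force': 0.0, 'opening': 1.0010068581713127}
```

View pics/scene0.png

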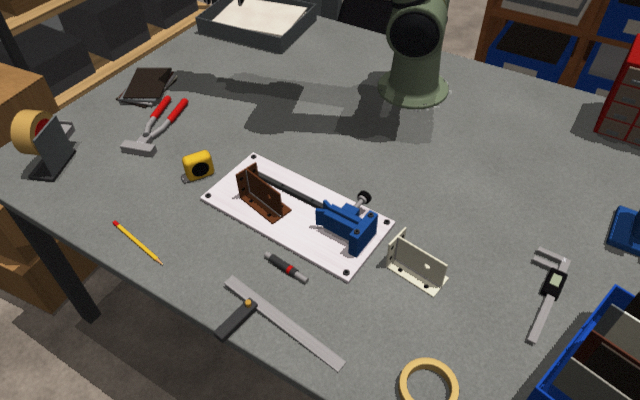

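View pics/top0.png

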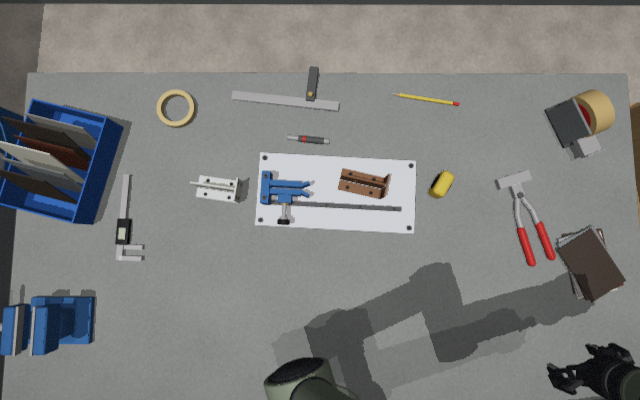

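Top view: fixture plate at px (255–416, 153–233), with +y pointing image-left. The bracket is at (363,183), the knob at (285,220), and the tape measure at (441,184). I'll enlarge both views.

```bash
cat > h.py <<'E'
import numpy as np, cv2
from scipy.spatial.transform import Rotation as R
from scipy.optimize import least_squares
from bench import bot, solve_ik, imaging
def cam(n):
    m=imaging.camera_model(n); return np.array(m["K"]),np.array(m["position"]),R.from_euler("xyz",m["rotation"]).as_matrix()
def proj(c,P):
    K,p,r=c; q=(np.atleast_2d(P)-p)@r*[1,-1,-1]; q=q@K.T; return q[:,:2]/q[:,2:]
def ray(c,uv):
    K,p,r=c; d=np.linalg.inv(K)@[uv[0],uv[1],1]; return p, r@(d*[1,-1,-1])
def onz(c,uv,z):
    p,d=ray(c,uv); return p+d*(z-p[2])/d[2]
def tri(obs):
    A=0;b=0
    for c,uv in obs:
        p,d=ray(c,uv); d=d/np.linalg.norm(d); M=np.eye(3)-np.outer(d,d); A=A+M; b=b+M@p
    return np.linalg.solve(A,b)
def crop(img,x,y,w,h,s,name): cv2.imwrite(name,cv2.resize(img[y:y+h,x:x+w],None,fx=s,fy=s,interpolation=cv2.INTER_CUBIC))
E
python3 - <<'E'
from h import *
t=cv2.imread("pics/top0.png"); s=cv2.imread("pics/scene0.png")
crop(t,250,145,200,100,4,"pics/topc.png"); crop(s,195,145,205,140,3.9,"pics/scenec.png")
E
```

```text
(no output)
```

View pics/topc.png

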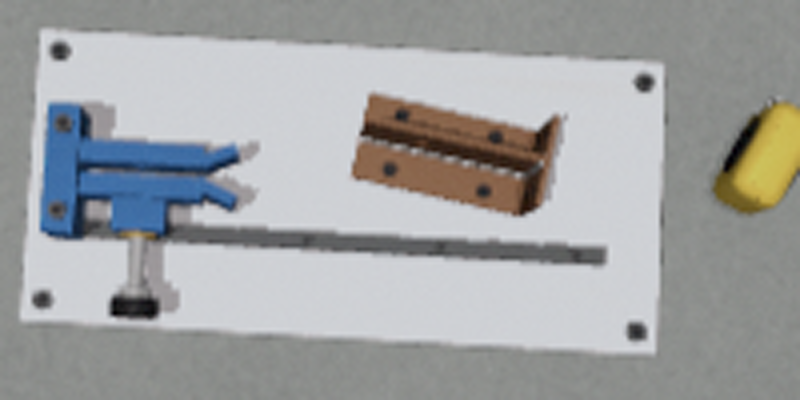

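View pics/scenec.png

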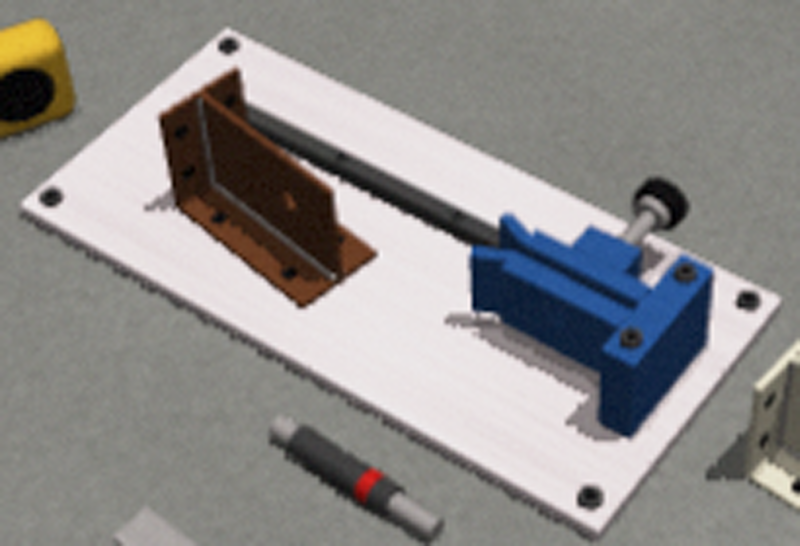

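```bash
cat >> h.py <<'E'
def T(p,P): # p=x,y,yaw
    return R.from_euler("z",p[2]).apply(np.atleast_2d(P))+[p[0],p[1],p[3] if len(p)>3 else 0]
E
python3 - <<'E'
from h import *
ct,cs=cam("top"),cam("scene")
tp=lambda a:(np.array(a,float)+.5)/4-.5+[250,145]
sp=lambda a:(np.array(a,float)+.5)/3.9-.5+[195,145]
C=[[100,190,12],[100,-240,12],[-100,-240,12],[-100,190,12],[-97,110,54]]
ut=tp([[40,28],[664,64],[655,354],[22,321],[134,316]]); us=sp([[598,530],[22,203],[228,28],[780,297],[668,208]])
f=lambda p:np.r_[(proj(ct,T(p,C[:4]))-ut[:4]).ravel(),(proj(cs,T(p,C[:4]))-us[:4]).ravel()]
r=least_squares(f,[480,0,0,0]);print("fix",r.x,f(r.x).round(1))
F=r.x
for i in range(4): print(tri([(ct,ut[i]),(cs,us[i])]).round(1))
# bracket: foot leading corners top (z16), end plate top corners
B=[[30,60,4],[-30,60,4],[0,60,79],[0,-56,79],[30,-60,79]]
bs=sp([[303,306],[376,254],[330,192],[204,92],[162,115]]); bt=tp([[372,93],[352,178]])
for z in ([F[0]+20,F[1]-110,-.1,12],):
    g=lambda p:np.r_[(proj(ct,T(p,B[:2]))-bt).ravel(),(proj(cs,T(p,B))-bs).ravel()]
    r=least_squares(g,z);print("br",r.x,g(r.x).round(1))
    print("in fix", R.from_euler("z",-F[2]).apply([*(r.x[:2]-F[:2]),0]), r.x[2]-F[2])
print(cam("wrist"), bot.get_state()["tcp_pos"])
E
```

```text
fix [ 6.06813388e+02  1.09613972e+00 -5.38763128e-02 -3.63514202e+00] [-0.2  0.4  0.1  0.1  0.2  0.7 -0.9  0.1 -0.3  0.2 -0.9  0.3 -0.4 -0.1
  0.3  0.1]
[717.4 185.4   9.9]
[ 693.2 -242.5    9.7]
[ 495.4 -231.6   10. ]
[517.2 194.6   7.7]
br [ 6.28076716e+02 -9.28929659e+01 -2.51326663e-01  6.92223990e+00] [-0.2  0.4 -0.6  0.2 -0.6  0.   0.2 -0.2 -0.1  0.1  0.1  0.3 -0.4 -0.2]
in fix [ 26.29381228 -92.70769398   0.        ] -0.19745035063023894
(array([[353.45642312,   0.        , 318.88809766],
       [  0.        , 353.45642312, 202.21586613],
       [  0.        ,   0.        ,   1.        ]]), array([ 303.94513775, -464.78982189,  372.51863141]), array([[ 0.42789736,  0.8624539 ,  0.27032781],
       [-0.90382516,  0.408965  ,  0.12588766],
       [-0.00198231, -0.29819608,  0.95450258]])) [ 235.0062667  -496.69506015  230.59950712]
```

```bash
python3 - <<'E'
from h import *
import pickle
O=[np.pi,0,1.517]
out={}
for i,p in enumerate([[560,10,230],[640,10,230]]):
    print(solve_ik(p,O)); bot.move_ptp(p,O); bot.dwell(0.3)
    c=cam("wrist"); im=imaging.capture("wrist"); cv2.imwrite(f"pics/w{i}.png",im); out[i]=c
    print(bot.get_state()["t"],bot.get_state()["tcp_pos"])
pickle.dump(out,open("w.pkl","wb"))
crop(cv2.imread("pics/w0.png"),0,0,640,400,1.25,"pics/w0c.png");crop(cv2.imread("pics/w1.png"),0,0,640,400,1.25,"pics/w1c.png")
E
```

```text
[-0.11393354  0.34565562 -0.16785017  1.05729053  0.          1.51065912]
2.6083 [559.99498034   9.63004079 229.99044711]
[-0.09961714  0.4967681   0.06541633  1.13944455  0.          1.52497551]
3.375 [639.48156697  10.03103208 230.46486803]
```

View pics/w0c.png

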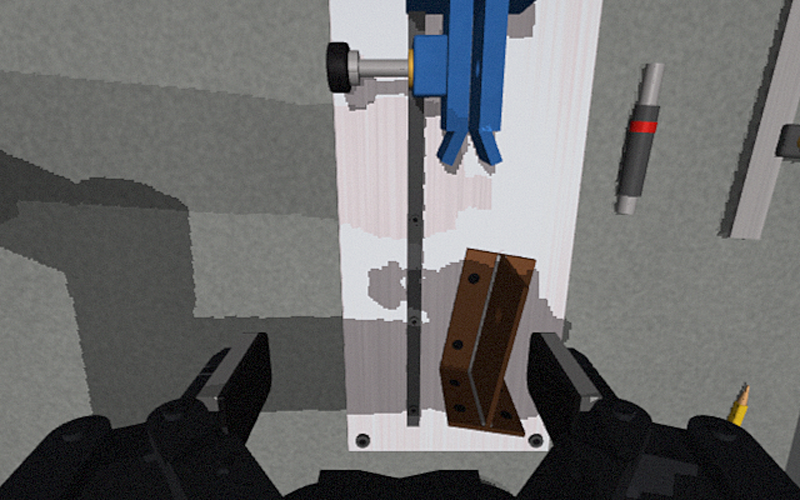

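View pics/w1c.png

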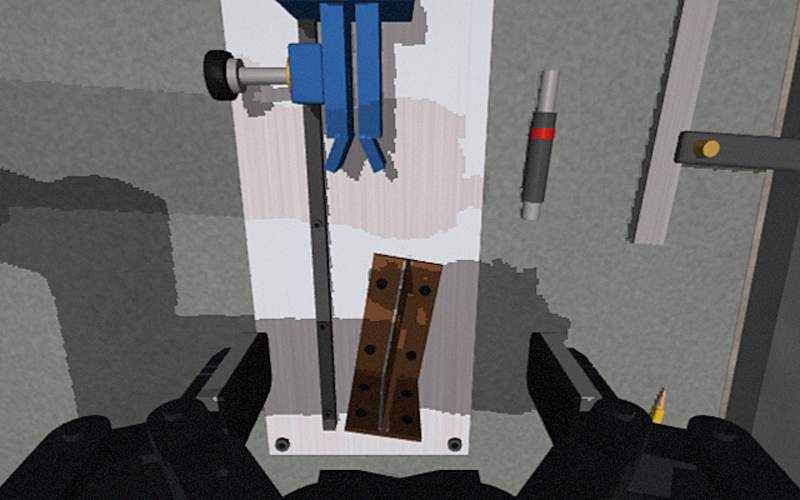

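w0/w1 show the bracket's foot leading corners (w1: (374,253), (442,264)), the plate's -y corners (w1: (268,455), (469,455)), the rail's inner end (w1: (335,430)), the slot bends (w1: ~(351,136) and (358,135)) and the knob face (w0: (328,67), w1: (205,76)). I'll fit all of these together.

```bash
python3 - <<'E'
from h import *
import pickle
c=pickle.load(open("w.pkl","rb"))
px=lambda a:(np.array(a,float)+.5)/1.25-.5
P=[[-100,-240,12],[-30,-200,24],[-42,-200,24],[-3.75,70,72],[3.75,70,72],[-97,110,54]]
U0=px([[349,451],[420,426],[407,426],[468,131],[474,130],[328,67]])
U1=px([[268,455],[335,430],[323,430],[351,136],[358,135],[205,76]])
E0=px([[330,0],[603,0]]);E1=px([[220,0],[494,0]]); c100=px([[469,455]])
def f(p,pr=0):
    q=T(p[:4],P); a=(proj(c[0],q)-U0); b=(proj(c[1],q)-U1)
    e=[(proj(cc,T(p[:4],[[x,y,12]]))[0]-u) for cc,x,y,u in ((c[0],-100,p[4],E0[0]),(c[0],100,p[5],E0[1]),(c[1],-100,p[6],E1[0]),(c[1],100,p[7],E1[1]))]
    d=proj(c[1],T(p[:4],[[100,-240,12]]))-c100
    if pr: print(np.c_[a,b].round(1).tolist(),np.array(e).round(1).tolist(),d.round(1))
    return np.r_[a.ravel(),b.ravel(),np.ravel(e),d.ravel()]
r=least_squares(f,[607,1,-.05,0,150,150,150,150],loss="soft_l1");F=r.x[:4];print("fix",r.x);f(r.x,1)
for n,i in(("corner",0),("rail",1),("slotL",3),("slotR",4),("knob",5)):
    t=tri([(c[0],U0[i]),(c[1],U1[i])]); print(n,t.round(1),R.from_euler("z",-F[2]).apply(t-[*F[:2],0]).round(1))
B=[[30,60,4],[-30,60,4],[30,-56,79],[-30,-56,79]]
b1=px([[442,264],[374,253],[421,440],[346,430]]); b0=px([[467,249],[448,426],[524,436]])
def g(p,pr=0):
    q=T(p,B); a=proj(c[1],q)-b1; b=proj(c[0],q[[1,3,2]])-b0
    if pr: print(a.round(1).tolist(),b.round(1).tolist())
    return np.r_[a.ravel(),b.ravel()]
r=least_squares(g,[628,-93,-.25,12],loss="soft_l1");print("br",r.x);g(r.x,1)
print("in fix", R.from_euler("z",-F[2]).apply([*(r.x[:2]-F[:2]),0]).round(1), r.x[2]-F[2])
E
```

```text
fix [ 6.08802990e+02  3.23553499e+00 -5.17923228e-02 -8.17530248e-01
  1.59187312e+02  1.58673021e+02  1.64005238e+02  1.63708572e+02]
[[-0.6, 0.3, 0.7, 0.0], [-0.3, -0.2, 0.4, -0.3], [-0.1, -0.2, -0.1, -0.3], [-0.3, -0.9, -3.0, 1.2], [4.1, -0.1, 0.5, 2.0], [-1.1, 0.2, 3.5, -0.8]] [[-1.5, 0.0], [0.5, 0.1], [-0.6, 0.1], [0.4, 0.0]] [[ 0.1 -0.2]]
corner [ 498.7 -224.4   18.7] [ -98.2 -233.    18.7]
rail [ 568.8 -191.9   27.4] [ -29.8 -197.    27.4]
slotL [610.2  73.   62.3] [-2.2 69.8 62.3]
slotR [614.8  73.3  59.4] [ 2.3 70.3 59.4]
knob [520.7 116.4  68.5] [-93.8 108.4  68.5]
br [ 6.30994741e+02 -8.95291075e+01 -2.25172932e-01  1.56207255e+01]
[[0.3, 1.5], [-1.5, 1.0], [0.1, 0.4], [-2.6, -0.6]] [[0.1, -0.1], [0.4, -1.4], [1.9, -0.4]]
in fix [ 27.  -91.5   0. ] -0.1733806090199786
```

```bash
cat >> h.py <<'E'
F=np.array([608.4,2.6,-0.0525])
f2w=lambda x,y,z:T(F,[[x,y,z]])[0]
w2f=lambda p:R.from_euler("z",-F[2]).apply(np.array(p)-[F[0],F[1],0])
OF=[np.pi,0,np.pi/2+F[2]]
def rep(s):
    st=bot.get_state(); print(s,"t",round(st["t"],2),"fix",w2f(st["tcp_pos"]).round(2),"yaw",round(st["orientation"][2]-OF[2],3),"F",R.from_euler("z",-F[2]).apply(st["contact_force"]).round(1),"grip",round(st["opening"],3),round(st["gripper_force"],1))
E
python3 - <<'E'
from h import *
byaw=-0.235; b=f2w(26.8,-92,0)
g=T([b[0],b[1],byaw],[[0,-25,0]])[0]
OB=[np.pi,0,np.pi/2+byaw]
bot.grip(0.5)
bot.move_ptp([g[0],g[1],150],OB); bot.movel([g[0],g[1],78],max_speed=80); rep("down")
bot.grip(0.0,60); rep("grip")
cv2.imwrite("pics/s1.png",imaging.capture("scene"));
crop(cv2.imread("pics/s1.png"),195,85,205,200,3,"pics/s1c.png")
E
```

```text
down t 5.57 fix [  22.77 -116.76   78.6 ] yaw -0.183 F [ 0.4  0.8 -0.5] grip 0.498 0.0
grip t 6.01 fix [  22.87 -116.81   78.44] yaw -0.183 F [ 1.9 -0.2  1.1] grip 0.026 61.4
```

View pics/s1c.png

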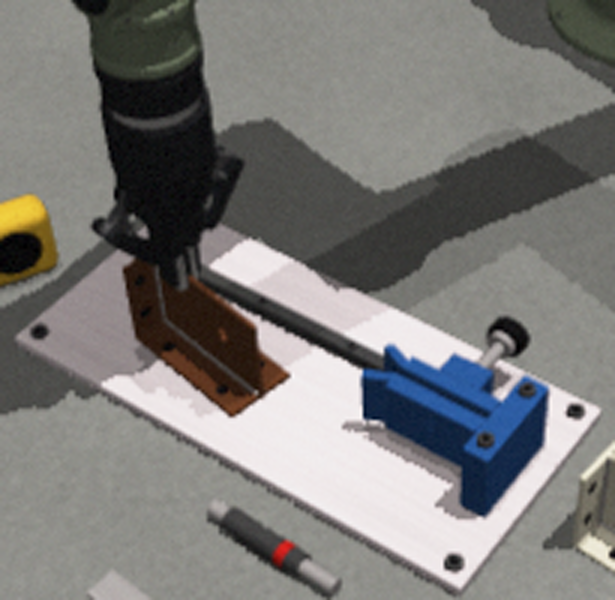

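The view shows the web gripped at about (178,280) in the crop, upright, with the pads clear of the end plate. Next I square the bracket and feel for the rail.

```bash
python3 - <<'E'
from h import *
z=bot.get_state()["tcp_pos"][2]
bot.grip(0.0,100)
bot.movel(f2w(8,-110,78.2),rot=OF,max_speed=40); rep("sq")
h=bot.movel(f2w(-7,-110,78.2),max_speed=12,threshold=9); print(h); rep("rail")
bot.dwell(.2); rep("rail")
E
```

```text
sq t 6.82 fix [   9.06 -109.84   78.7 ] yaw -0.0 F [4.6 0.5 2.7] grip 0.021 76.1
False
rail t 8.22 fix [  -3.16 -110.44   79.73] yaw -0.0 F [ 9.5 -0.   3.7] grip 0.022 77.1
rail t 8.42 fix [  -3.17 -110.43   79.74] yaw -0.0 F [10.9  0.2  2.8] grip 0.025 77.1
```

```bash
python3 - <<'E'
from h import *
bot.movel(f2w(4,-110,78.2),max_speed=30)
for x in [3,2,1,0,-1,-2,-3,-4]:
    bot.movel(f2w(x,-110,78.2),max_speed=10); bot.dwell(.1); rep(x)
im=imaging.capture("wrist"); cv2.imwrite("pics/w2.png",im)
crop(im,140,0,360,270,2.2,"pics/w2c.png")
E
```

```text
3 t 9.28 fix [   0.26 -110.4    78.43] yaw -0.001 F [-4.1 -0.  10.8] grip 0.018 77.2
2 t 9.63 fix [   0.26 -110.4    78.45] yaw -0.001 F [-1.4 -0.1  8.9] grip 0.018 77.0
1 t 9.98 fix [   0.22 -110.39   78.41] yaw -0.001 F [ 1.7 -1.1  6.7] grip 0.018 76.8
0 t 10.33 fix [   0.21 -110.42   78.46] yaw -0.0 F [ 3.4 -1.1  5.7] grip 0.022 76.7
-1 t 10.68 fix [  -0.21 -110.41   78.62] yaw -0.0 F [ 4.9 -0.8  4.6] grip 0.018 76.8
-2 t 11.03 fix [  -0.74 -110.42   78.78] yaw -0.0 F [ 5.9 -0.9  5.4] grip 0.019 76.8
-3 t 11.38 fix [  -1.18 -110.4    78.97] yaw -0.0 F [ 6.  -1.7  4.7] grip 0.02 76.8
-4 t 11.73 fix [  -1.61 -110.43   79.15] yaw -0.0 F [ 7.7 -0.5  4.4] grip 0.019 76.8
```

View pics/w2c.png

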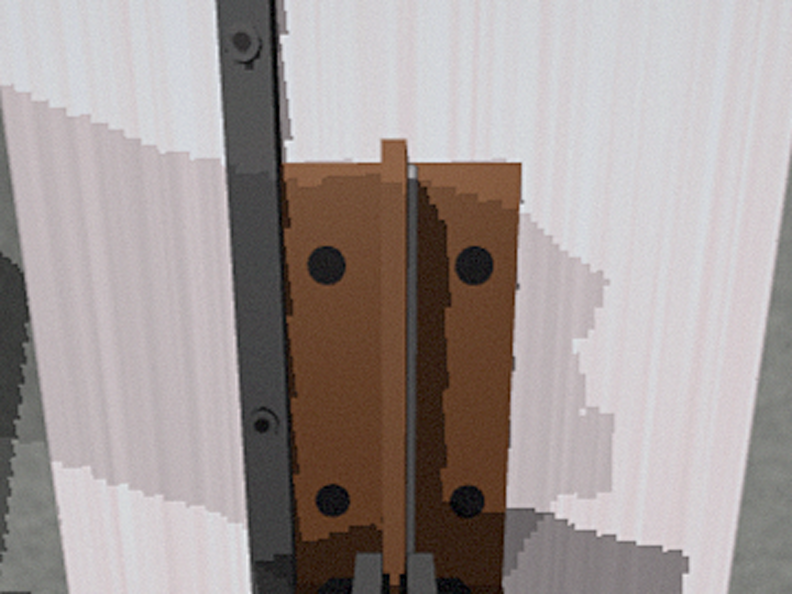

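The crop shows the foot's left edge flush with the rail (crop x≈290) and the bracket square, leaning very slightly under the press. Upright contact is at x≈0.2. Next I slide it in with only a light rail press.

```bash
python3 - <<'E'
from h import *
bot.movel(f2w(1,-110,78.2),max_speed=20); rep("rel")
for y in [-60,-20,10,40]:
    h=bot.movel(f2w(0.2,y,78.2),max_speed=40,threshold=20); rep((y,h))
    if h: break
else:
    h=bot.movel(f2w(0.2,80,78.2),max_speed=20,threshold=20); rep(("end",h)); bot.dwell(.2); rep("end")
im=imaging.capture("scene"); cv2.imwrite("pics/s2.png",im)
crop(im,215,105,190,170,3.5,"pics/s2c.png")
E
```

```text
rel t 12.18 fix [   0.23 -110.37   78.44] yaw -0.0 F [ 1.5 -2.3  7.9] grip 0.023 77.1
(-60, False) t 13.58 fix [  0.13 -62.91  78.44] yaw -0.002 F [ 3.  -7.9  5.9] grip 0.019 76.8
(-20, False) t 14.73 fix [  0.16 -23.    78.44] yaw -0.002 F [ 1.9 -8.1  6.8] grip 0.024 76.9
(10, False) t 15.63 fix [ 0.17  7.   78.44] yaw -0.002 F [ 2.2 -6.9  6.9] grip 0.016 76.9
(40, False) t 16.53 fix [ 0.2  36.82 78.45] yaw -0.002 F [ 2.4 -8.   7.1] grip 0.018 76.9
('end', True) t 18.07 fix [ 0.25 64.58 78.47] yaw -0.005 F [ 0.1 -2.7  3.1] grip 0.016 76.6
end t 18.27 fix [ 0.34 64.63 78.55] yaw -0.005 F [-2.6 -3.3  1.8] grip 0.014 76.5
```

View pics/s2c.png

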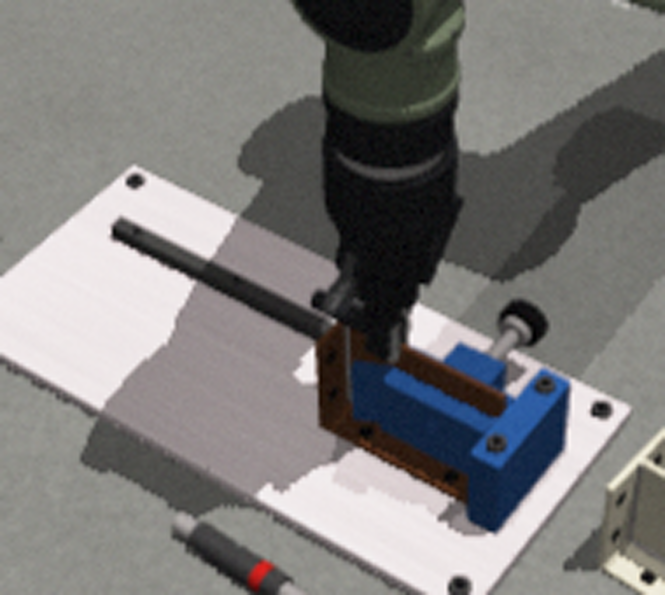

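The bracket is home against the stop, with the web between the cheeks. I'll release it, nudge the end plate with closed fingers to confirm, then press the knob.

```bash
python3 - <<'E'
from h import *
bot.grip(0.5); rep("open")
x,y,_=w2f(bot.get_state()["tcp_pos"])
bot.movel(f2w(x,y,125),max_speed=100)
bot.move_ptp(f2w(0,-10,125),OF); bot.grip(0.0,30)
bot.movel(f2w(0,-10,42),max_speed=100); rep("down")
h=bot.movel(f2w(0,45,42),max_speed=25,threshold=15); rep(("push",h)); bot.dwell(.3); rep("push")
bot.movel(f2w(0,-10,42),max_speed=100); bot.movel(f2w(0,-10,130),max_speed=150)
O2=[np.pi,0,F[2]]
bot.move_ptp(f2w(-140,110,130),O2); bot.movel(f2w(-140,110,48),max_speed=120); rep("at knob")
h=bot.movel(f2w(-50,110,48),max_speed=30,threshold=14); rep(("pin",h)); bot.dwell(.3); rep("pin")
E
```

```text
open t 18.78 fix [ 2.93 65.3  79.75] yaw -0.005 F [ 0.2 -0.6  0.3] grip 0.497 0.0
down t 21.25 fix [  0.6  -10.05  42.61] yaw -0.0 F [1.2 0.3 0.5] grip 0.002 0.0
('push', True) t 22.5 fix [-0.37 16.55 41.88] yaw -0.001 F [-0.2 -1.   0.6] grip -0.002 0.0
push t 22.8 fix [-0.84 16.59 41.33] yaw -0.001 F [-0.4 -1.9  0.8] grip -0.001 0.0
at knob t 28.51 fix [-139.55  110.07   48.42] yaw -1.571 F [-0.1 -0.1  0.1] grip 0.001 0.0
('pin', True) t 30.56 fix [-73.77 109.89  47.07] yaw -1.571 F [0.7 0.7 0.3] grip 0.002 0.0
pin t 30.86 fix [-75.39 109.81  46.46] yaw -1.571 F [ 0.8  0.8 -0.3] grip 0.003 0.0
```

```bash
python3 - <<'E'
from h import *
h=bot.movel(f2w(-55,110,48),max_speed=20,threshold=25); rep(("pin2",h))
bot.movel(f2w(-140,110,48),max_speed=120); bot.movel(f2w(-140,110,130),max_speed=150)
O=OF
bot.move_ptp(f2w(-40,40,190),O); bot.dwell(.3); rep("view")
im=imaging.capture("wrist"); cv2.imwrite("pics/w3.png",im)
s=imaging.capture("scene"); cv2.imwrite("pics/s3.png",s)
a=cv2.resize(im[0:270,150:500],None,fx=1.5,fy=1.5); b=cv2.resize(s[170:280,290:400],(390,390),interpolation=cv2.INTER_CUBIC)
b=cv2.resize(b[:, :274],(274,390)) if 0 else cv2.copyMakeBorder(cv2.resize(b,(270,270)),0,405-270,0,0,cv2.BORDER_CONSTANT)
cv2.imwrite("pics/m3.png",np.hstack([a,b[:a.shape[0]]]))
E
```

```text
('pin2', True) t 31.45 fix [-74.09 109.79  45.88] yaw -1.57 F [-1.1  0.7  0.2] grip 0.002 0.0
view t 36.93 fix [-40.03  40.02 189.97] yaw 0.0 F [-0.3 -0.3 -0.2] grip 0.001 0.0
```

View pics/m3.png

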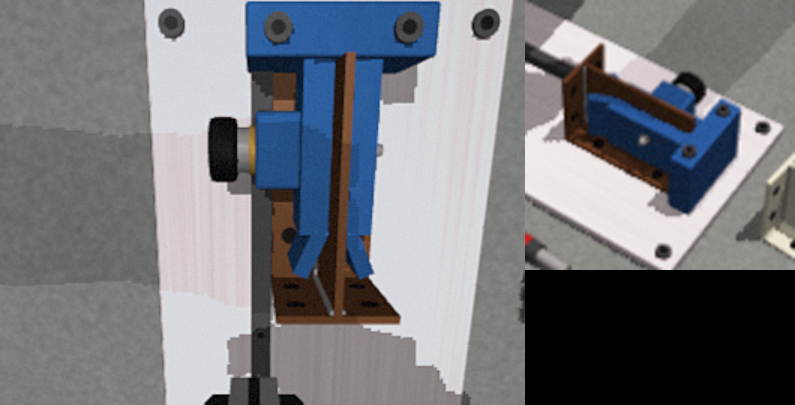

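The picture shows the pin nose out of the far cheek at (380,150), the collar on the brass bushing at (248,150), and the web against the stop at (350,55). A second press stopped at the same place, and the arm is clear.

```bash
python3 -c "
from bench import bot
print(bot.sign_off())"
```

```text
the job is handed in; nothing more can be done
None
```

The job is handed in at about 37 s of the 61 s allowed: the last pictures show the brown bracket upright and home against the end stop, the check pin through its hole with the collar on the bushing, and the arm clear, but the sign-off call returned no verdict.

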